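Open a field meter's battery bay with a pry tool and slide the battery home

ROBOT

A 6-joint arm with a two-finger parallel gripper is mounted at the origin on the work surface. World frame = base frame: x ahead of the robot, y to its left, z up, the work surface at z = 0. Lengths are in m, angles in rad, forces in N, time in s.
With the tool pointing down it reaches from about 0.3 to 0.75 m from the base axis. Payload 8.5 kg.
Tool frame: the origin (TCP) lies midway between the tips of the shut fingers; the grasp point (between the pads) lies 19 mm behind it; z points along the fingers, y is the line along which they close (so a half turn about z gives the same grasp; the last joint's range is limited). The gripper opens to 85 mm and grips with 20 to 120 N. Pads are 22 mm wide; open, the fingers measure 114 mm over their backs; the gripper's body (76 mm by 85 mm) begins 54 mm behind the grasp point. The pads swing forward as they close: fully open they stand 13 mm farther back than shut.
Start: joints at [0.951, 0.381, 1.297, -0, 1.464, -0.215], TCP at [0.217, 0.506, 0.196] pointing down, gripper open.
Joint ranges: [-3.11, 3.11], [-0.89, 2.33], [0.22, 2.48], [-1.42, 4.56], [0.17, 2.85], [-2.88, 2.88]. Speed limits (rad/s): [2.39, 2.39, 3.14, 3.14, 3.14, 3.14].

INTERFACE

Orientations are given as [roll, pitch, yaw] about the fixed x, y, z axes, in that order (R = Rz(yaw) Ry(pitch) Rx(roll)).
In Python, from plant import ctrl gives the robot as it stands.
- The arm moves only by the tool send_rows, never from a script. Its argument "targets" is a list that holds one entry, the list of rows, each a list of 7 numbers: the shift along the tool's x, y, z as a fraction of full scale, then the turn, a rotation vector about the tool's x, y, z as a fraction of full scale, then the opening, from -1 (shut) to 1 (fully open). A call has 1 to 5 rows; each row is the pose to reach, as a shift and turn from the pose commanded when the call began, along the tool's axes at that moment; what a row does not reach only later rows make up. Full scale, the value 1, is 0.2 m for a shift and 90 degrees for a turn. A row lasts 1/10 s, in which the tool goes at most 50 mm and 8.59 degrees, less where a joint would pass 70% of its speed; a pose out of reach is approached as far as the arm can. A call with a number of a shift or a turn outside -1 to 1 is refused whole. A call with a gripper value outside its range is refused whole. The fingers move at their own pace and stop on an object; "squeeze" is the grip in N (left out, the last holds). Time passes only in rows, so rows that repeat a pose let the fingers close. It gives the time, the measured TCP pose, the force, the opening and the grip force at its end, in the units of the state.
- ctrl.get_obs(): the state, without advancing time (a new reading comes with each control period).
- ctrl.snapshot(name): name is "scene" or "top" or "wrist"; returns (picture, depth): 480x640x3 uint8, red, green, blue; 480x640 float32, m along the optical axis (not along the pixel's ray), 0 where there is no reading.
- ctrl.camera_info(name): a dict with "camera_matrix" (3x3 intrinsics, pixels), "extrinsics" (4x4, takes a point from world to camera coordinates); the wrist camera has in their place "mount" (4x4, takes a point from camera to tool coordinates, whose origin is the TCP and whose axes are the flange's). Camera axes: x right, y down, z forward; pixel columns grow to the right and rows downward; lengths in m; the calibration is good to about 2 mm. A picture is of the moment at which its call begins: read the wrist's pose just before it. camera_info takes no time and is no camera call.
- ctrl.sign_off(): hands the job in; it is judged then, once.
The state is a dict: "clock": time; "qpos": joint angles; "qvel": joint speeds; "joint_torque": joint torques, N m; "tool_pos": TCP position; "tcp_rot": TCP orientation; "ft_force": force on the tool from outside, world axes, zero at the start; "moment": the same for the moment, N m; "width": finger opening in m; "grasp_force": force on a finger pad.
Only numpy, scipy, OpenCV 4.12 (cv2) and the standard library are available. Lean on these libraries where they do the work, as an engineer would, in place of code of your own. Each camera call takes 0.05 s, during which the arm holds its last target. There are 200 camera calls.

TASK

Use the flat pry tool, not your fingers, to lever up the hinged battery cover in the top of the white meter, and swing the cover back until it stands upright or further. Then push the battery inside along its rail, away from the robot and under the rail's lips, until it is fully home against the end stop and the detent holds it. Finish with the cover open and the pry tool laid flat on the bench, and leave the other things on the bench where they are.

Things in the scene. Friction and masses are not known exactly. Their poses are not given: they have to be found in the camera images.
- meter: White plastic field meter, a box 230 (x) x 180 (y) x 76 mm high, fixed to the bench. Origin: centre of its underside, z up. A grey cover 194 x 134 x 6 mm closes the battery bay in its top: flush (top at 76, underside at 70 mm height), hinged along x on the -y side, free edge at y = 65 mm on the +y side, where a pry notch is cut in the wall.
- notch (a point): Middle of the outer edge of the pry notch's floor: meter frame (0, 90, 58) mm, axes as the meter. The notch is 64 mm wide in x, open to the +y side and upward as far as the cover's free edge (y = 65), and runs on under the cover into the bay: a level blade moving in -y enters the 12 mm gap between notch floor and cover.
- cover_hinge (a point): Middle of the cover's hinge axis: meter frame (0, -71, 73) mm. Axis along the meter's x.
- cover_lip (a point): Middle of the lower edge of the cover's free end, 136 mm from the hinge; moves with the cover.
- cover (a joint): Cover angle in rad: 0 closed and flush, about 1.57 upright, stop at 1.9 (leaning back to -y). Stiff hinge: it stays at any angle. Lifting it at its free edge takes about 2 N.
- battery: Loose grey pack, 80 (x) x 66 (y) x 22 mm, flanges at its foot 76 wide, 6 high; 0.2 to 0.33 kg. Origin: centre of underside, axes as the meter. A push ridge 8 thick (x), 50 wide (y), 12 mm high stands on the middle of its top. It starts at meter x -36..-12 mm; push it in the meter's +x to x = 50 (home, touching the end stop). Its last 25 mm ride over the detent: 5 to 8 N of push.
- ridge (a point): Middle of the top of the battery's push ridge, 34 mm above the battery's underside.
- detent (a joint): Sprung steel ball in the bay floor at meter x = 70, y = 0, standing 2.5 mm proud. Value in m: 0 fully up, up to 0.0025 while the battery rides over it, back to 0 when the battery is home and the ball sits in the groove of its underside.
- pry_tool: Loose pry tool lying flat on the bench, 200 mm long, 0.14 kg: wooden handle 105 mm long, 18 x 18 mm, then a flat steel blade 95 mm long, 26 mm wide, 3 mm thick, whose mid-plane is 9 mm above the handle's underside. Origin: underside of the handle's middle (grip it here, close to its centre of mass); +x points along the blade, z up.
- pry_tip (a point): Middle of the blade's end, 147 mm along +x from the tool's origin and 9 mm above its underside.
- sample_cup: Bystander: white cup, 52 mm wide, 55 mm high, loose. Origin: centre of its underside.
- tube_rack: Bystander: clear rack with tubes, 110 x 62 x 63 mm, loose. Origin: centre of its underside.
- tip_box: Bystander: white box with pipette tips, 120 x 85 x 78 mm, loose. Origin: centre of its underside.
- reagent_jar: Bystander: amber jar, 66 mm wide, 110 mm high, loose. Origin: centre of its underside.
- marker: Bystander: grey marker lying on the bench, 120 mm long, 16 mm thick, loose. Origin: the underside of its middle.
- bay (a point): Centre of the bay's floor: meter frame (0, 0, 26) mm. The bay is open above once the cover is up: x -90..90, y -55..55 mm. Guides either side leave the battery 1.5 mm of side play.
- rail_end (a point): End stop, foot of the bay wall: meter frame (90, 0, 26) mm. From x = -5 to 90 the rail's aluminium lips (top 38 mm above the bench, inner edges at y = +-34.5) overhang the battery's flanges.
Things that resemble listed ones, but are neither listed nor needed, are in the scene too. Of the things that look like the pry_tool, take the one that is farthest to the robot's left at the start.

How it is judged:
On the way, in this order (a step that is already met when the one before it is completed fails the run):
1. the blade of the pry tool has levered the cover ajar (more than 0.12 rad) (value of joint cover above 0.12 rad and contact force between pry_tool and cover above 0.3 N), for 0.1 s.
2. the cover stands upright or further back (more than 1.45 rad) (value of joint cover above 1.45 rad), for 0.2 s.
3. the battery is fully home and the detent is up in its groove (x of battery in the frame of meter above 0.048 m and value of joint detent below 0.0007 m), for 0.2 s.
At the end, for the whole second after the job is handed in: the cover stands open at more than 1.45 rad; the battery is within 2 mm of its end stop, down on the rail, with the detent up in its groove; the pry tool lies flat on the bench, released and at rest (all of step 3 and value of joint cover above 1.45 rad and z of battery in the frame of meter below 0.03 m and height (world z) of pry_tool below 0.025 m and height (world z) of pry_tip below 0.03 m and linear speed of each of pry_tool, battery below 0.02 m/s); the robot touches nothing.
It fails at once if the fingers touched the cover while it was open less than 0.3 rad (contact force between the fingers and cover above 0.5 N and value of joint cover below 0.3 rad).
It fails at once if another thing on the bench was shifted by more than 30 mm (distance of any of sample_cup, tube_rack, tip_box, reagent_jar, marker from where it was at the start of the episode above 0.03 m).
It also fails if it takes over 62 s, if anything falls off the work surface, if the arm or the gripper's body presses on something with over 40 N, if the wrist force passes 120 N, or if a joint passes its speed limit or range.

## Working session

There is one attempt and no reset: what is moved stays moved. The work goes in short steps, Python scripts to look and compute and a tool call to move; the robot and the scene stay as the last step left them, time stands still between calls to the robot, and variables do not carry over. Pictures are saved under pics/ and viewed, at most 10 in all, crops included, and the job is handed in when it is done.

Besides the shell and the picture viewer there is one more tool, called after "Call:" as name(argument=value, ...), one argument or row to a line, values as JSON. send_rows: Moves the arm, as the interface text tells. Its arguments: {"type":"object","properties":{"targets":{"type":"array"},"squeeze":{"type":"number"}},"required":["targets"]}

```bash
mkdir -p pics; ls; python3 - <<'E'
from plant import ctrl
import cv2,numpy as np
np.set_printoptions(precision=4,suppress=True)
print(ctrl.get_obs())
for n in ["scene","top"]:
    im,d=ctrl.snapshot(n); cv2.imwrite(f"pics/{n}0.png",im[:,:,::-1]); np.savez(f"pics/{n}0.npz",im=im,d=d)
    print(n,ctrl.camera_info(n))
print(ctrl.camera_info("wrist"))
E
```

```text
pics
{'clock': 0.0, 'qpos': array([ 0.9507,  0.3812,  1.2983,  0.    ,  1.4636, -0.2153]), 'qvel': array([-0.    , -0.0005, -0.0002, -0.0001, -0.0004, -0.0012]), 'joint_torque': array([ -0.0012, -44.8444, -23.1281,  -0.0002,   0.0046,   0.    ]), 'tool_pos': array([0.2164, 0.5053, 0.1956]), 'tcp_rot': array([-3.1401, -0.0003,  2.7367]), 'ft_force': array([-0.0088, -0.5019, -0.5568]), 'moment': array([-0.0126, -0.0048, -0.0104]), 'grasp_force': 0.0, 'width': 0.08540950006804365}
scene {'camera_matrix': array([[465.641 ,   0.    , 326.0083],
       [  0.    , 465.641 , 237.1984],
       [  0.    ,   0.    ,   1.    ]]), 'extrinsics': array([[-0.8634,  0.504 , -0.0217,  0.4446],
       [ 0.3376,  0.5452, -0.7673, -0.1198],
       [-0.3749, -0.6699, -0.6409,  1.3606],
       [ 0.    ,  0.    ,  0.    ,  1.    ]])}
top {'camera_matrix': array([[527.8408,   0.    , 308.8072],
       [  0.    , 527.8408, 240.979 ],
       [  0.    ,   0.    ,   1.    ]]), 'extrinsics': array([[ 0.0232, -0.9997,  0.0013, -0.0243],
       [-0.9967, -0.0232, -0.0778,  0.5373],
       [ 0.0779,  0.0005, -0.997 ,  1.435 ],
       [ 0.    ,  0.    ,  0.    ,  1.    ]])}
{'camera_matrix': array([[393.302 ,   0.    , 326.7133],
       [  0.    , 393.302 , 233.9822],
       [  0.    ,   0.    ,   1.    ]]), 'mount': array([[ 0.0011, -0.9662, -0.2579,  0.0655],
       [ 1.    ,  0.001 ,  0.0003, -0.0005],
       [ 0.    , -0.2579,  0.9662, -0.1775],
       [ 0.    ,  0.    ,  0.    ,  1.    ]])}
```

View pics/top0.png

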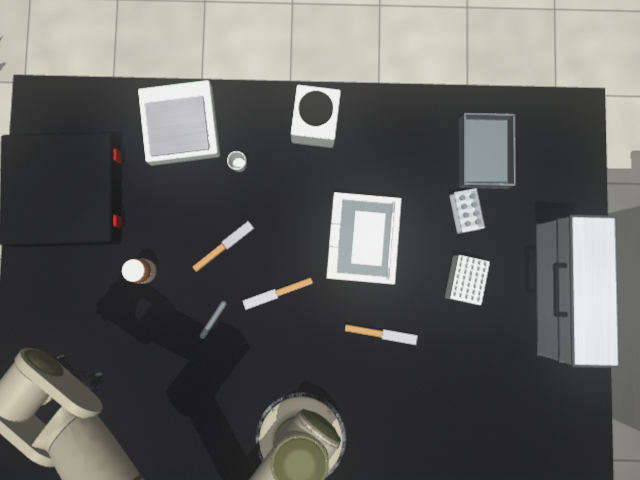

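View pics/scene0.png

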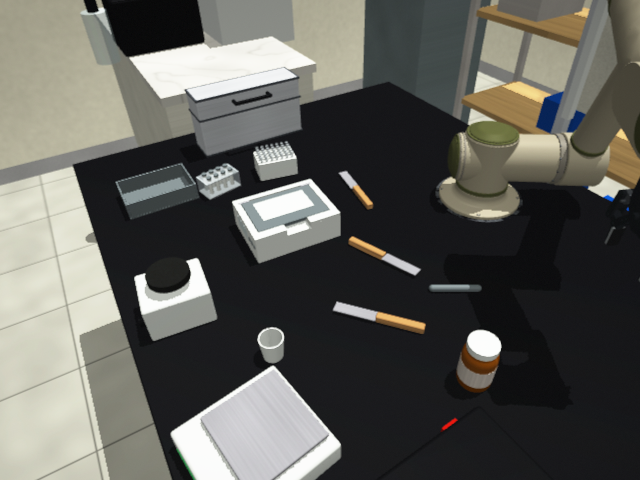

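Candidates resembling the pry tool in the top view: (222,247), (278,293) and (381,334). The top image's left is world +y, so (222,247) is farthest to the robot's left and is the one to take. The meter is at (365,238) with its notch on the left side. Next I'll measure and make the confirming crop.

```bash
cat > h.py <<'E'
import numpy as np,cv2
from plant import ctrl
from scipy.spatial.transform import Rotation as R
np.set_printoptions(precision=4,suppress=True)
def cam(name,obs=None):
    c=ctrl.camera_info(name); K=c["camera_matrix"]
    if name!="wrist": return K,np.linalg.inv(c["extrinsics"])
    T=np.eye(4); T[:3,:3]=R.from_euler("xyz",obs["tcp_rot"]).as_matrix(); T[:3,3]=obs["tool_pos"]
    return K,T@c["mount"]
def ray(K,T,uv,z):
    uv=np.atleast_2d(uv).astype(float); d=np.c_[(uv-K[:2,2])/[K[0,0],K[1,1]],np.ones(len(uv))]@T[:3,:3].T
    return T[:3,3]+d*((z-T[2,3])/d[:,2])[:,None]
def proj(K,T,P):
    p=(np.atleast_2d(P)-T[:3,3])@T[:3,:3]; return p[:,:2]/p[:,2:]*[K[0,0],K[1,1]]+K[:2,2]
def big(m): 
    cs,_=cv2.findContours(m.astype(np.uint8),cv2.RETR_EXTERNAL,cv2.CHAIN_APPROX_NONE); return max(cs,key=cv2.contourArea)
E
python3 - <<'E'
from h import *
f=np.load("pics/top0.npz"); im=f["im"]; d=f["d"]; K,T=cam("top")
def sub(x0,y0,x1,y1,cond):
    m=np.zeros(im.shape[:2],bool); m[y0:y1,x0:x1]=cond[y0:y1,x0:x1]; return m
i=im.astype(int); gray=i.mean(2); sat=i.max(2)-i.min(2)
han=sub(180,215,262,275,(sat>50)); bl=sub(180,215,262,275,(gray>90)&(sat<40))
for n,m,z in (("handle",han,.018),("blade",bl,.0105)):
    r=cv2.minAreaRect(big(m)); print(n,r); b=ray(K,T,cv2.boxPoints(r),z); print(b[:,:2]); 
    # mean & axis
    P=ray(K,T,np.argwhere(m)[:,::-1],z); print(P.mean(0))
    u,s,v=np.linalg.svd(P[:,:2]-P[:,:2].mean(0),full_matrices=False); print("yaw",np.degrees(np.arctan2(v[0,1],v[0,0])))
# meter from depth: points with z~.076
v,u=np.mgrid[0:480,0:640]; 
pc=np.stack([(u-K[0,2])/K[0,0]*d,(v-K[1,2])/K[1,1]*d,d,np.ones_like(d)],-1)@T.T
print("bench z",np.median(pc[330:350,480:520,2]))
m=sub(310,180,420,300,np.abs(pc[...,2]-.076)<.006)
r=cv2.minAreaRect(big(m)); print("meter px",r); b=ray(K,T,cv2.boxPoints(r),.076)[:,:2]; print(b,b.mean(0),"z",np.median(pc[m][:,2]))
print([np.linalg.norm(b[k]-b[k-1]) for k in range(4)],[np.degrees(np.arctan2(*(b[k]-b[k-1])[::-1])) for k in range(4)])
c=im[190:300,180:420]; cv2.imwrite("pics/crop.png",cv2.resize(c,None,fx=3.3,fy=3.3,interpolation=cv2.INTER_CUBIC)[:,:,::-1])
for n,uv,z in (("cup",(237,158),.055),("jar",(133,270),.11),("marker",(213,320),.016),("rack",(468,210),.06),("otherTool",(278,293),.01)): print(n,ray(K,T,uv,z))
E
```

```text
handle ((208.4390411376953, 257.0487976074219), (6.871645927429199, 37.79405212402344), 51.34019470214844)
[[0.4608 0.3093]
 [0.5279 0.2304]
 [0.5133 0.2181]
 [0.4464 0.2969]]
[0.4867 0.264  0.018 ]
yaw 130.23855493835202
blade ((237.0731964111328, 234.8415069580078), (10.151294708251953, 35.29527282714844), 51.34019470214844)
[[0.5302 0.2343]
 [0.5936 0.1598]
 [0.5718 0.1414]
 [0.5086 0.216 ]]
[0.5511 0.1876 0.0105]
yaw 130.1295165351707
bench z 0.000226110453204309
meter px ((363.59869384765625, 237.332275390625), (68.27775573730469, 86.39627838134766), 4.830419540405273)
[[ 0.4378 -0.0593]
 [ 0.6678 -0.074 ]
 [ 0.6565 -0.2561]
 [ 0.4268 -0.2391]] [ 0.5472 -0.1571] z 0.07649705793257688
[np.float64(0.1800761900905911), np.float64(0.23049993622596318), np.float64(0.18238801827733897), np.float64(0.2303610892026876)] [np.float64(86.50897711857984), np.float64(-3.6574288275722773), np.float64(-93.54039544939394), np.float64(175.76746563701298)]
cup [[0.7573 0.1891 0.055 ]]
jar [[0.4452 0.4393 0.11  ]]
marker [[0.3152 0.2451 0.016 ]]
rack [[ 0.6284 -0.4393  0.06  ]]
otherTool [[0.3927 0.0698 0.01  ]]
```

View pics/crop.png

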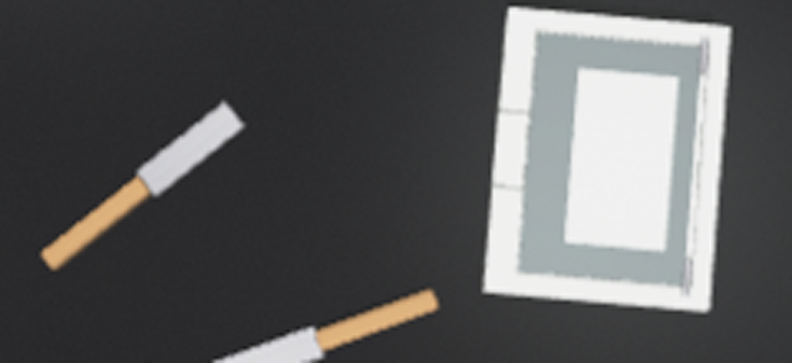

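The crop confirms it: wooden handle at lower left and blade at upper right, with its tip towards the meter. The other handle below it lies to its right. The meter's notch is on its left wall (two lines at crop (510,110) and (505,185)).

```bash
cat >> h.py <<'E'
M=R.from_euler("z",-3.8,degrees=True); MC=np.array([.547,-.157,0])
def m2w(p): return MC+M.apply(np.array(p,float)/1000)
def plan(p,yaw,pitch=0):
    "fractions of shift and turn to a tool-down pose at world p, yaw in deg"
    o=ctrl.get_obs(); A=R.from_euler("xyz",o["tcp_rot"]); B=R.from_euler("xyz",[180,pitch,yaw],degrees=True)
    s=A.inv().apply(np.array(p)-o["tool_pos"]); t=(A.inv()*B).as_rotvec()
    print("plan",p,"shift",s/.2,"turn",t/(np.pi/2))
E
python3 - <<'E'
from h import *
plan([.487,.264,.10],130); plan([.487,.264,.003],130)
E
```

```text
plan [0.487, 0.264, 0.1] shift [-1.7187 -0.5756  0.4786] turn [-0.0008 -0.      0.2978]
plan [0.487, 0.264, 0.003] shift [-1.7189 -0.575   0.9636] turn [-0.0008 -0.      0.2978]
```

Call:
send_rows(
  targets=[
    [[-0.86,-0.29,0.2,0,0,0.298,1],[-0.86,-0.29,0.2,0,0,0.298,1],[-0.86,-0.29,0.2,0,0,0.298,1],[-0.86,-0.29,0.2,0,0,0.298,1],[-0.86,-0.29,0.2,0,0,0.298,1]],
  ],
  squeeze=100,
)

```text
clock: 0.6
tool_pos: [0.3542, 0.3817, 0.1549]
tcp_rot: [-3.139, 0.001, 2.263]
ft_force: [0.3, 0.7, 0.2]
width: 0.0854
grasp_force: 0.0
```

```bash
python3 - <<'E'
from h import *
plan([.487,.264,.08],130)
E
```

```text
plan [0.487, 0.264, 0.08] shift [-0.8767  0.1364  0.3745] turn [-0.0016  0.0003 -0.0035]
```

Call:
send_rows(
  targets=[
    [[-0.875,0.137,0.17,0,0,0,1],[-0.875,0.137,0.17,0,0,0,1],[-0.875,0.137,0.17,0,0,0,1],[-0.875,0.137,0.17,0,0,0,1],[-0.875,0.137,0.17,0,0,0,1]],
  ],
)

```text
clock: 1.1
tool_pos: [0.4871, 0.266, 0.121]
tcp_rot: [-3.14, -0.0, 2.265]
ft_force: [-0.6, 0.4, 0.7]
width: 0.0859
grasp_force: 0.0
```

```bash
python3 - <<'E'
from h import *
o=ctrl.get_obs(); im,d=ctrl.snapshot("wrist"); cv2.imwrite("pics/w1.png",im[:,:,::-1])
K,T=cam("wrist",o); i=im.astype(int); sat=i.max(2)-i.min(2)
c=big((sat>60)&(i[...,0]>i[...,2])); r=cv2.minAreaRect(c); b=ray(K,T,cv2.boxPoints(r),.018)[:,:2]; print(r,b,b.mean(0))
print([np.degrees(np.arctan2(*(b[k]-b[k-1])[::-1])) for k in range(4)],[np.linalg.norm(b[k]-b[k-1]) for k in range(4)])
plan([*b.mean(0),.003],130); print(o["tool_pos"])
E
```

```text
((90.20938110351562, 341.0632019042969), (48.05158615112305, 25.10918426513672), 77.7352294921875) [[0.3847 0.0765]
 [0.3971 0.0928]
 [0.4253 0.0622]
 [0.4126 0.0452]] [0.4049 0.0692]
[np.float64(131.65289713577423), np.float64(52.822783787084965), np.float64(-47.38330875637318), np.float64(-126.72539659562482)] [np.float64(0.04195405431247833), np.float64(0.020490995912281044), np.float64(0.041650892337740476), np.float64(0.021238847163071686)]
plan [np.float64(0.4049229789581879), np.float64(0.06918196299577023), 0.003] shift [-0.5021 -0.9446  0.5936] turn [-0.0008 -0.0005 -0.0014]
[0.4871 0.266  0.121 ]
```

View pics/w1.png

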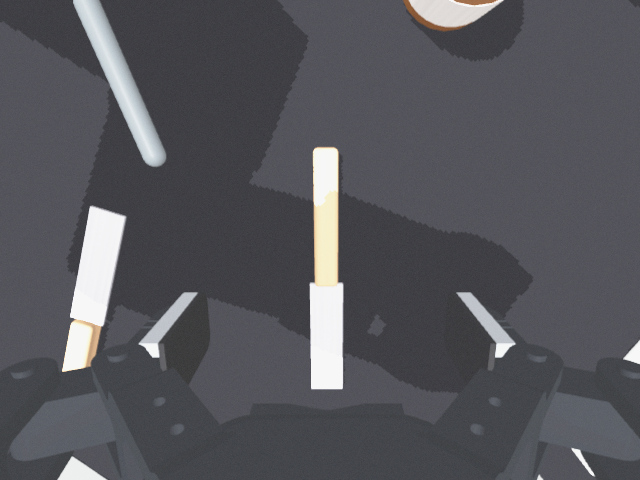

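The wrist view shows the tool aligned with the gripper. The handle runs from (326,148) to (327,284) and the blade end is at (326,388). I'll cast those pixels.

```bash
python3 - <<'E'
from h import *
o=ctrl.get_obs(); K,T=cam("wrist",o)
a=ray(K,T,[(326,149),(327,284)],.018); t=ray(K,T,(327,388),.0105); print(a,t,np.degrees(np.arctan2(*(t-a[:1])[0,1::-1])))
c=a.mean(0); print(np.linalg.norm(a[1]-a[0]),c); ax=(t[0]-a[0])[:2]; ax/=np.linalg.norm(ax); c2=t[0,:2]-.147*ax; print(c2)
plan([*((c[:2]+c2)/2),.003],130)
E
```

```text
[[0.4516 0.3063 0.018 ]
 [0.517  0.2292 0.018 ]] [[0.5796 0.1545 0.0105]] -49.85550519065453
0.10114004242415388 [0.4843 0.2678 0.018 ]
[0.4849 0.2669]
plan [np.float64(0.4845848619664705), np.float64(0.26731074394949994), 0.003] shift [ 0.0028 -0.0038  0.5929] turn [-0.0008 -0.0005 -0.0014]
```

Call:
send_rows(
  targets=[
    [[0.008,-0.004,0.3,0,0,0,1],[0.008,-0.004,0.5,0,0,0,0],[0.008,-0.004,0.59,0,0,0,-0.3],[0.008,-0.004,0.59,0,0,0,-1],[0.008,-0.004,0.59,0,0,0,-1]],
  ],
  squeeze=110,
)

```text
clock: 1.65
tool_pos: [0.4835, 0.2699, 0.0053]
tcp_rot: [3.14, 0.0, 2.27]
ft_force: [-0.5, 0.6, -0.2]
width: 0.0282
grasp_force: 0.0
```

Call:
send_rows(
  targets=[
    [[0,0,0,0,0,0,-1],[0,0,0,0,0,0,-1],[0,0,0,0,0,0,-1],[0,0,0,0,0,0,-1]],
  ],
)

```text
clock: 2.05
tool_pos: [0.4839, 0.2688, 0.0048]
tcp_rot: [3.141, 0.0, 2.269]
ft_force: [-0.5, -0.4, 0.2]
width: 0.0003
grasp_force: 0.0
```

```bash
python3 - <<'E'
from h import *
im,d=ctrl.snapshot("wrist"); cv2.imwrite("pics/w2.png",im[:,:,::-1])
E
```

```text
(no output)
```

View pics/w2.png

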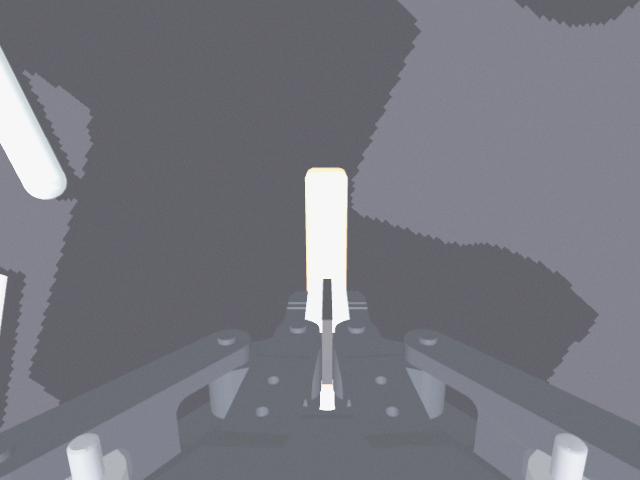

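The fingers look nearly shut (gap about 10 px at (327,300)), with the handle (42 px wide, (326,170)–(326,330)) passing beneath or through them. I'll check heights with depth.

```bash
python3 - <<'E'
from h import *
o=ctrl.get_obs(); im,d=ctrl.snapshot("wrist"); K,T=cam("wrist",o)
for uv in [(326,180),(326,220),(326,260),(315,290),(338,290),(326,300),(327,345),(327,398),(300,330),(200,200),(450,200),(310,320),(342,320)]:
    z=d[uv[1],uv[0]]; p=np.array([(uv[0]-K[0,2])/K[0,0]*z,(uv[1]-K[1,2])/K[1,1]*z,z,1]); pt=ctrl.camera_info("wrist")["mount"]@p
    print(uv,z,"world",(T@p)[:3],"tool",pt[:3])
print(o["tool_pos"],o["width"],o["grasp_force"],o["clock"])
im,d=ctrl.snapshot("scene"); cv2.imwrite("pics/s2.png",cv2.resize(im[150:400,300:640],None,fx=2.3,fy=2.3)[:,:,::-1])
E
```

```text
(326, 180) 0.16336045 world [0.4544 0.3024 0.0185] tool [ 0.0447 -0.0009 -0.0139]
(326, 220) 0.16793764 world [0.4654 0.2894 0.0183] tool [ 0.0276 -0.0009 -0.0137]
(326, 260) 0.17448655 world [0.4773 0.2751 0.0165] tool [ 0.009  -0.0009 -0.0119]
(315, 290) 0.13562824 world [0.4728 0.2746 0.0561] tool [ 0.0115 -0.0046 -0.0515]
(338, 290) 0.13652422 world [0.4792 0.2795 0.0552] tool [ 0.0112  0.0033 -0.0506]
(326, 300) 0.12819181 world [0.4759 0.2769 0.0638] tool [ 0.0113 -0.0008 -0.0592]
(327, 345) 0.118418425 world [0.4819 0.2702 0.0763] tool [ 0.0024 -0.0005 -0.0717]
(327, 398) 0.2000494 world [0.5266 0.2172 0.0104] tool [-0.067  -0.0003 -0.0057]
(300, 330) 0.105479196 world [0.4694 0.2738 0.0868] tool [ 0.0131 -0.0077 -0.0822]
(200, 200) 0.18385728 world [0.4167 0.2556 0.0003] tool [ 0.0331 -0.0598  0.0042]
(450, 200) 0.18411396 world [0.5063 0.3308 0.0002] tool [0.0331 0.0571 0.0045]
(310, 320) 0.113741785 world [0.472  0.2743 0.0786] tool [ 0.0118 -0.0054 -0.074 ]
(342, 320) 0.11346298 world [0.479  0.2804 0.0789] tool [ 0.012   0.0038 -0.0743]
[0.4838 0.2687 0.0046] 0.0001906858755385828 0.0 2.1
```

View pics/s2.png

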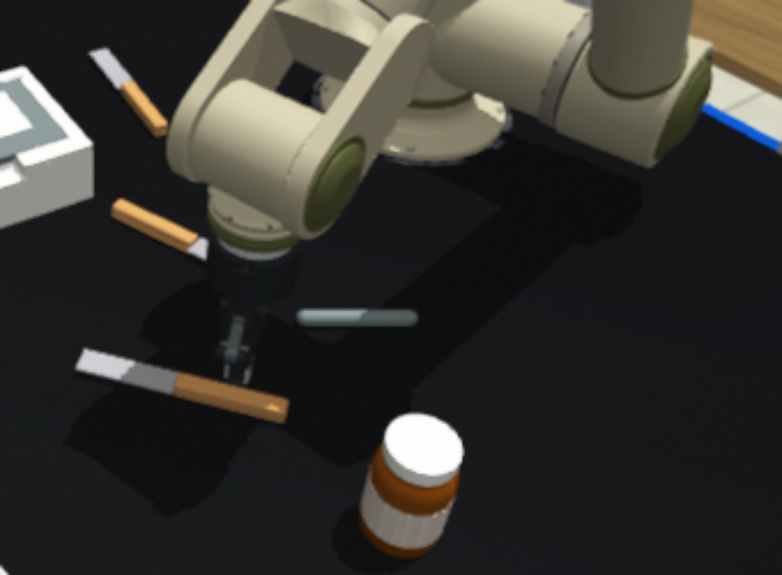

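The handle is undisturbed and lies under or between the shut fingers with no contact. I'll lift and measure with depth where the fingertips really are.

Call:
send_rows(
  targets=[
    [[0,0,-0.3,0,0,0,-1],[0,0,-0.3,0,0,0,-1],[0,0,-0.3,0,0,0,-1],[0,0,-0.3,0,0,0,-1]],
  ],
)

```text
clock: 2.6
tool_pos: [0.4831, 0.2685, 0.0634]
tcp_rot: [-3.14, -0.0, 2.269]
ft_force: [0.3, 1.1, 0.4]
width: -0.0002
grasp_force: 0.0
```

```bash
python3 - <<'E'
from h import *
o=ctrl.get_obs(); im,d=ctrl.snapshot("wrist"); np.savez("pics/w3.npz",im=im,d=d); print(o["tool_pos"],o["width"])
K=cam("top")[0]; c=ctrl.camera_info("wrist"); K=c["camera_matrix"]
v,u=np.mgrid[0:480,0:640]; pt=np.stack([(u-K[0,2])/K[0,0]*d,(v-K[1,2])/K[1,1]*d,d,np.ones_like(d)],-1)@c["mount"].T
for v in range(230,420,6): print(v,*[ (pt[v,u,:3]*1000).round(0).astype(int).tolist() for u in (305,320,327,334,349)])
E
```

```text
[0.4831 0.2685 0.0634] -0.0002114937523667685
230 [3, -14, 64] [8, -4, 45] [8, 0, 46] [8, 4, 46] [3, 14, 64]
236 [-1, -14, 64] [4, -5, 46] [4, 0, 46] [4, 4, 46] [-1, 14, 64]
242 [-4, -14, 63] [1, -5, 45] [1, 0, 46] [1, 4, 45] [-5, 14, 64]
248 [-9, -15, 64] [-3, -5, 46] [-3, 0, 46] [-3, 4, 46] [-8, 14, 63]
254 [-12, -15, 64] [-6, -5, 45] [-7, 0, 46] [-7, 4, 45] [-12, 14, 63]
260 [-17, -15, 63] [-11, -5, 46] [-10, 0, 45] [-10, 4, 45] [-17, 14, 64]
266 [-21, -15, 63] [-14, -5, 45] [-14, 0, 46] [-14, 4, 45] [-20, 14, 63]
272 [-25, -15, 65] [-19, -5, 47] [-18, 0, 45] [-18, 4, 45] [-24, 14, 62]
278 [-29, -15, 63] [11, -3, -40] [11, 0, -39] [11, 2, -39] [-29, 14, 63]
284 [-33, -15, 64] [12, -3, -46] [12, 0, -47] [11, 2, -45] [-33, 14, 64]
290 [7, -9, -41] [11, -3, -51] [11, 0, -51] [12, 2, -51] [7, 8, -41]
296 [8, -8, -48] [11, -3, -56] [11, 0, -55] [11, 2, -56] [7, 7, -47]
302 [7, -8, -52] [11, -3, -60] [12, 0, -62] [11, 2, -61] [7, 7, -51]
308 [7, -8, -55] [11, -3, -65] [11, 0, -65] [12, 2, -66] [7, 7, -56]
314 [11, -7, -69] [11, -3, -70] [11, 0, -68] [11, 2, -69] [8, 7, -62]
320 [12, -7,
[... 511 characters left out ...]
 -72] [4, 1, -83] [17, 4, -104]
368 [17, -5, -106] [1, -2, -81] [-5, 0, -73] [2, 1, -82] [17, 4, -106]
374 [16, -5, -107] [-1, -2, -81] [-7, 0, -73] [-1, 1, -82] [17, 4, -108]
380 [16, -5, -108] [-3, -2, -81] [-8, 0, -74] [-2, 1, -82] [16, 4, -109]
386 [15, -5, -108] [-5, -2, -81] [-103, 0, 53] [-5, 2, -81] [15, 4, -108]
392 [12, -5, -107] [-107, -5, 53] [-108, 0, 53] [-7, 2, -81] [13, 4, -108]
398 [11, -5, -107] [-112, -5, 53] [-113, 0, 54] [-8, 1, -83] [12, 4, -109]
404 [8, -5, -106] [-117, -5, 53] [-117, 0, 53] [-10, 2, -82] [9, 4, -106]
410 [11, -5, -111] [10, -2, -109] [10, -1, -110] [10, 1, -110] [10, 4, -110]
416 [11, -5, -112] [11, -2, -113] [11, -1, -113] [11, 1, -112] [11, 4, -112]
```

Measured: the shut fingertips actually end 38–39 mm behind the reported TCP (the finger face at x=11 stops at tool z=-39). The fingers therefore closed above the handle. I'll descend by that much more, watching the force.

Call:
send_rows(
  targets=[
    [[-0.008,0,0,0,0,0,0.1],[-0.008,0,0,0,0,0,0.1],[-0.008,0,0.1,0,0,0,0.1],[-0.008,0,0.3,0,0,0,0.1],[-0.008,0,0.4,0,0,0,0.1]],
  ],
)

```text
clock: 3.15
tool_pos: [0.4834, 0.267, -0.0186]
tcp_rot: [-3.138, -0.001, 2.269]
ft_force: [0.8, -0.0, 0.6]
width: 0.0473
grasp_force: 0.0
```

Call:
send_rows(
  targets=[
    [[0,0,0.04,0,0,0,0.1],[0,0,0.08,0,0,0,0.1],[0,0,0.08,0,0,0,0.1]],
  ],
)

```text
clock: 3.45
tool_pos: [0.4847, 0.2675, -0.032]
tcp_rot: [-3.141, -0.0, 2.269]
ft_force: [0.3, 0.0, -0.4]
width: 0.047
grasp_force: 0.0
```

Call:
send_rows(
  targets=[
    [[0,0,0.015,0,0,0,0.1],[0,0,0.015,0,0,0,-1],[0,0,0.015,0,0,0,-1],[0,0,0.015,0,0,0,-1],[0,0,0.015,0,0,0,-1]],
  ],
  squeeze=110,
)

```text
clock: 3.95
tool_pos: [0.4851, 0.2676, -0.0338]
tcp_rot: [3.14, 0.001, 2.269]
ft_force: [-0.8, -0.0, 6.4]
width: 0.0155
grasp_force: 108.4
```

Call:
send_rows(
  targets=[
    [[0,0,-0.05,0,0,0,-1],[0,0,-0.3,0,0,0,-1],[0,0,-0.3,0,0,0,-1]],
  ],
)

```text
clock: 4.25
tool_pos: [0.4877, 0.2685, 0.0308]
tcp_rot: [3.132, 0.004, 2.269]
ft_force: [-0.2, 1.0, -0.4]
width: 0.0154
grasp_force: 108.1
```

```bash
python3 - <<'E'
from h import *
o=ctrl.get_obs(); im,d=ctrl.snapshot("wrist"); c=ctrl.camera_info("wrist"); K=c["camera_matrix"]
cv2.imwrite("pics/w4.png",im[:,:,::-1])
v,u=np.mgrid[0:480,0:640]; pt=np.stack([(u-K[0,2])/K[0,0]*d,(v-K[1,2])/K[1,1]*d,d,np.ones_like(d)],-1)@c["mount"].T
for v in list(range(60,300,14)): print(v,*[ (pt[v,u,:3]*1000).round(0).astype(int).tolist() for u in (305,320,327,334,349)])
E
```

```text
60 [98, -11, 31] [98, -4, 30] [98, -1, 31] [98, 3, 31] [98, 10, 31]
74 [91, -11, 31] [92, -4, 32] [91, -1, 31] [91, 3, 31] [92, 10, 31]
88 [85, -11, 31] [85, -4, 31] [85, -1, 31] [85, 3, 30] [85, 10, 31]
102 [78, -12, 31] [78, -4, 31] [78, 0, 31] [78, 3, 31] [78, 11, 31]
116 [72, -12, 30] [72, -4, 30] [72, 0, 29] [72, 3, 31] [72, 11, 30]
130 [65, -12, 31] [65, -4, 30] [65, 0, 30] [65, 3, 31] [65, 11, 31]
144 [58, -12, 30] [58, -4, 31] [58, 0, 32] [58, 3, 30] [58, 11, 29]
158 [51, -12, 31] [51, -4, 30] [51, 0, 31] [51, 3, 32] [51, 11, 30]
172 [43, -12, 31] [43, -4, 32] [43, 0, 33] [43, 3, 30] [43, 11, 31]
186 [47, -8, -51] [48, -3, -52] [47, -1, -51] [47, 2, -51] [47, 7, -51]
200 [43, -8, -50] [43, -3, -51] [43, -1, -52] [43, 2, -53] [43, 7, -51]
214 [38, -8, -51] [38, -3, -52] [39, -1, -53] [38, 2, -51] [38, 7, -51]
228 [34, -8, -52] [34, -3, -52] [34, -1, -51] [34, 2, -52] [34, 7, -51]
242 [29, -8, -52] [29, -3, -52] [29, 0, -52] [29, 2, -52] [29, 7, -51]
256 [24, -8, -50] [24, -3, -52] [24, 0, -51] [24, 2, -52] [65, -1, -178]
270 [19, -8, -51] [19, -3, -51] [19, 0, -51] [19, 2, -51] [19, 7, -51]
284 [13, -8, -51] [14, -3, -53] [14, 0, -51] [14, 2, -51] [13, 7, -50]
298 [8, -8, -51] [8, -3, -51] [9, 0, -52] [9, 2, -52] [9, 7, -53]
```

View pics/w4.png

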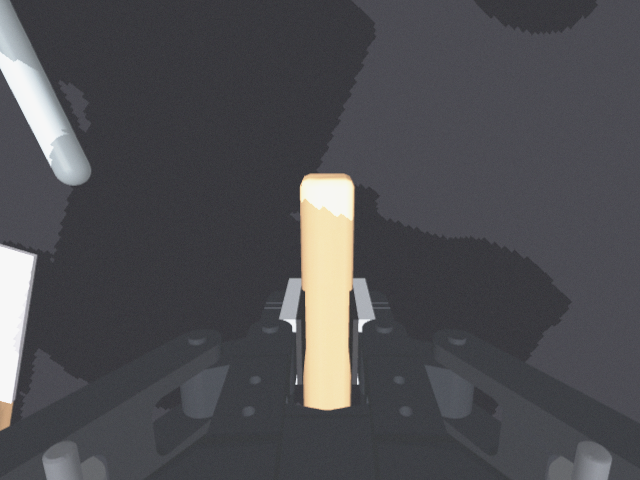

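Gripped level: the handle top is at tool z=-51.5 mm and its end at tool x=+50, so the tip is at tool (-150, 0, -42.5) mm. Now I'll go in front of the notch.

```bash
cat >> h.py <<'E'
def tip(p): # level blade, tip at meter-frame p (mm) -> tcp plan
    plan(m2w([p[0],p[1]+150,p[2]-42.5]),86.2)
E
python3 - <<'E'
from h import *
tip([0,110,64])
E
```

```text
plan [0.5642 0.1024 0.0215] shift [-0.8846 -0.2342  0.0349] turn [0.0041 0.0001 0.4866]
```

Call:
send_rows(
  targets=[
    [[-0.3,-0.08,0.01,0,0,0.12,-1],[-0.5,-0.13,0.02,0,0,0.23,-1],[-0.7,-0.18,0.03,0,0,0.33,-1],[-0.88,-0.234,0.03,0,0,0.42,-1],[-0.88,-0.234,0.03,0,0,0.48,-1]],
  ],
)

```text
clock: 4.8
tool_pos: [0.5634, 0.0984, 0.0185]
tcp_rot: [3.142, 0.001, 1.508]
ft_force: [-0.5, 1.0, -1.2]
width: 0.0154
grasp_force: 108.0
```

```bash
python3 - <<'E'
from h import *
tip([0,110,64])
im,d=ctrl.snapshot("scene"); cv2.imwrite("pics/s3.png",cv2.resize(im[150:320,200:440],None,fx=3.3,fy=3.3)[:,:,::-1])
K,T=cam("top"); im,d=ctrl.snapshot("top")
v,u=np.mgrid[0:480,0:640]; pc=np.stack([(u-K[0,2])/K[0,0]*d,(v-K[1,2])/K[1,1]*d,d,np.ones_like(d)],-1)@T.T
L=(pc[...,:3]-MC)@M.as_matrix()*1000  # meter frame
m=(abs(L[...,0])<25)&(L[...,1]>95)&(L[...,1]<180)&(L[...,2]>50)&(L[...,2]<90)
q=L[m]; print(len(q),q.min(0),q.max(0),np.median(q,0))
E
```

```text
plan [0.5642 0.1024 0.0215] shift [ 0.0205  0.0027 -0.0151] turn [0.     0.0005 0.0021]
260 [-13.0229 108.0483  52.3749] [ 13.1629 179.9963  71.3074] [ -0.006  143.812   62.9816]
```

View pics/s3.png

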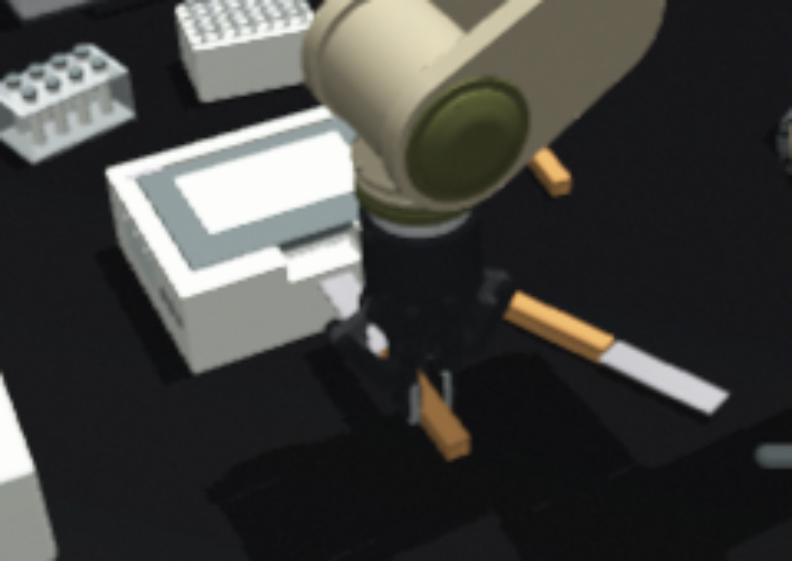

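The picture shows the blade level and centred in front of the notch, tip at about (335,285). Now insert.

Call:
send_rows(
  targets=[
    [[0,0,-0.015,0,0,0,-1],[-0.1,0.003,-0.015,0,0,0.002,-1],[-0.2,0.003,-0.015,0,0,0.002,-1],[-0.33,0.003,-0.015,0,0,0.002,-1],[-0.33,0.003,-0.015,0,0,0.002,-1]],
  ],
)

```text
clock: 5.4
tool_pos: [0.5589, 0.0353, 0.0223]
tcp_rot: [-3.141, 0.0, 1.518]
ft_force: [0.1, 0.9, -1.2]
width: 0.0153
grasp_force: 108.0
```

```bash
python3 - <<'E'
from h import *
tip([0,40,64]); tip([0,45,130])
E
```

```text
plan [0.5596 0.0326 0.0215] shift [-0.0135  0.0044  0.0043] turn [-0.0001  0.0003  0.0086]
plan [0.5599 0.0376 0.0875] shift [ 0.0113  0.0047 -0.3258] turn [-0.0001  0.0003  0.0086]
```

Call:
send_rows(
  targets=[
    [[0,0,-0.05,0,0,0,-1],[0,0,-0.1,0,0,0,-1],[0,0,-0.15,0,0,0,-1],[0,0,-0.2,0,0,0,-1],[0,0,-0.2,0,0,0,-1]],
  ],
)

```text
clock: 5.9
tool_pos: [0.5599, 0.0371, 0.064]
tcp_rot: [3.139, 0.0, 1.516]
ft_force: [0.5, -0.9, -1.7]
width: 0.0153
grasp_force: 108.0
```

```bash
cat >> h.py <<'E'
def cover():
    K,T=cam("top"); im,d=ctrl.snapshot("top")
    v,u=np.mgrid[0:480,0:640]; pc=np.stack([(u-K[0,2])/K[0,0]*d,(v-K[1,2])/K[1,1]*d,d,np.ones_like(d)],-1)@T.T
    L=(pc[...,:3]-MC)@M.as_matrix()*1000
    for a in (-75,75):
        m=(abs(L[...,0]-a)<12)&(L[...,1]>-150)&(L[...,1]<80)&(L[...,2]>15)&(L[...,2]<240)
        q=L[m]; print("strip x",a,[(int(y),np.median(q[abs(q[:,1]-y)<6,2]).round(0)) for y in range(-145,80,12) if (abs(q[:,1]-y)<6).any()])
E
python3 - <<'E'
from h import *
print(ctrl.get_obs()["ft_force"]); cover()
tip([0,45,130]);tip([0,0,170]);tip([0,-50,190])
E
```

```text
[ 0.4787 -0.9175 -1.6789]
strip x -75 [(-85, np.float64(76.0)), (-73, np.float64(76.0)), (-61, np.float64(79.0)), (-49, np.float64(83.0)), (-37, np.float64(87.0)), (-25, np.float64(91.0)), (-13, np.float64(97.0)), (-1, np.float64(100.0)), (11, np.float64(105.0)), (23, np.float64(107.0)), (35, np.float64(113.0)), (47, np.float64(115.0)), (59, np.float64(75.0)), (71, np.float64(76.0))]
strip x 75 [(-85, np.float64(76.0)), (-73, np.float64(76.0)), (-61, np.float64(80.0)), (-49, np.float64(84.0)), (-37, np.float64(87.0)), (-25, np.float64(91.0)), (-13, np.float64(95.0)), (-1, np.float64(100.0)), (11, np.float64(104.0)), (23, np.float64(107.0)), (35, np.float64(111.0)), (47, np.float64(116.0)), (59, np.float64(95.0)), (71, np.float64(75.0))]
plan [0.5599 0.0376 0.0875] shift [ 0.0033  0.0019 -0.1214] turn [0.0013 0.0001 0.0076]
plan [ 0.5569 -0.0073  0.1275] shift [-0.2217 -0.0003 -0.3214] turn [0.0013 0.0001 0.0076]
plan [ 0.5536 -0.0572  0.1475] shift [-0.4717 -0.0031 -0.4213] turn [0.0013 0.0001 0.0076]
```

Call:
send_rows(
  targets=[
    [[-0.03,0,-0.1,0,0,0.004,-1],[-0.09,0,-0.18,0,0,0.007,-1],[-0.15,0,-0.25,0,0,0.007,-1],[-0.22,0,-0.32,0,0,0.007,-1],[-0.3,0,-0.36,0,0,0.007,-1]],
  ],
)

```text
clock: 6.45
tool_pos: [0.5558, -0.0235, 0.135]
tcp_rot: [3.141, -0.0, 1.505]
ft_force: [0.5, 2.3, -1.3]
width: 0.0154
grasp_force: 108.1
```

```bash
python3 - <<'E'
from h import *
print(ctrl.get_obs()["ft_force"]); cover()
tip([0,-25,182]);tip([0,-50,190]);tip([0,-80,190]);tip([0,-100,185])
E
```

```text
[ 0.5326  2.2584 -1.2896]
strip x -75 [(-85, np.float64(75.0)), (-73, np.float64(78.0)), (-61, np.float64(101.0)), (-49, np.float64(126.0)), (-37, np.float64(150.0)), (-25, np.float64(166.0)), (-13, np.float64(186.0)), (-1, np.float64(26.0)), (11, np.float64(26.0)), (23, np.float64(28.0)), (35, np.float64(28.0)), (47, np.float64(35.0)), (59, np.float64(71.0)), (71, np.float64(75.0))]
strip x 75 [(-85, np.float64(75.0)), (-73, np.float64(77.0)), (-61, np.float64(100.0)), (-49, np.float64(124.0)), (-37, np.float64(148.0)), (-25, np.float64(165.0)), (-13, np.float64(110.0)), (-1, np.float64(26.0)), (11, np.float64(27.0)), (23, np.float64(26.0)), (35, np.float64(28.0)), (71, np.float64(76.0))]
plan [ 0.5553 -0.0323  0.1395] shift [-0.0316 -0.0034 -0.0181] turn [ 0.0016  0.0009 -0.0005]
plan [ 0.5536 -0.0572  0.1475] shift [-0.1567 -0.0032 -0.0579] turn [ 0.0016  0.0009 -0.0005]
plan [ 0.5516 -0.0872  0.1475] shift [-0.3067 -0.0031 -0.0577] turn [ 0.0016  0.0009 -0.0005]
plan [ 0.5503 -0.1071  0.1425] shift [-0.4066 -0.0031 -0.0326] turn [ 0.0016  0.0009 -0.0005]
```

Call:
send_rows(
  targets=[
    [[-0.08,0,-0.035,0,0,0,-1],[-0.157,0,-0.058,0,0,0,-1],[-0.24,0,-0.058,0,0,0,-1],[-0.32,0,-0.05,0,0,0,-1],[-0.38,0,-0.04,0,0,0,-1]],
  ],
)

```text
clock: 7.0
tool_pos: [0.5506, -0.1009, 0.1419]
tcp_rot: [-3.141, 0.0, 1.504]
ft_force: [0.3, 1.2, -0.4]
width: 0.0148
grasp_force: 108.4
```

Call:
send_rows(
  targets=[
    [[0,0,0,0,0,0,-1],[0,0,0,0,0,0,-1],[0,0,0,0,0,0,-1]],
  ],
)

```text
clock: 7.3
tool_pos: [0.5507, -0.0987, 0.1421]
tcp_rot: [-3.141, -0.0, 1.505]
ft_force: [-0.0, -0.5, -1.6]
width: 0.0157
grasp_force: 108.3
```

```bash
python3 - <<'E'
from h import *
print(ctrl.get_obs()["ft_force"]); cover()
tip([0,-95,185]); tip([0,130,170])
E
```

```text
[-0.0262 -0.4586 -1.638 ]
strip x -75 [(-109, np.float64(206.0)), (-97, np.float64(189.0)), (-85, np.float64(143.0)), (-73, np.float64(95.0)), (-61, np.float64(69.0)), (-49, np.float64(36.0)), (-37, np.float64(28.0)), (-25, np.float64(27.0))]
strip x 75 [(-109, np.float64(204.0)), (-97, np.float64(190.0)), (-85, np.float64(145.0)), (-73, np.float64(99.0)), (-61, np.float64(74.0))]
plan [ 0.5506 -0.1021  0.1425] shift [-0.0176  0.0006 -0.0015] turn [-0.0001 -0.      0.0005]
plan [0.5656 0.1224 0.1275] shift [1.1074 0.0015 0.0735] turn [-0.0001 -0.      0.0005]
```

Cover is leaning back at about 1.8 rad. Now I'll withdraw and lay the tool on the clear patch in front of the notch.

Call:
send_rows(
  targets=[
    [[0.25,0,0,0,0,0,-1],[0.5,0,0,0,0,0,-1],[0.75,0,0,0,0,0,-1],[1.0,0,0,0,0,0,-1],[1.0,0,0,0,0,0,-1]],
  ],
)

```text
clock: 7.85
tool_pos: [0.5634, 0.1064, 0.1423]
tcp_rot: [3.141, -0.001, 1.512]
ft_force: [1.0, -0.3, -1.2]
width: 0.0154
grasp_force: 108.3
```

Call:
send_rows(
  targets=[
    [[0.25,0,0.05,0,0,0,-1],[0.43,0,0.25,0,0,0,-1],[0.43,0,0.5,0,0,0,-1],[0.43,0,0.7,0,0,0,-1],[0.43,0,0.8,0,0,0,-1]],
  ],
)

```text
clock: 8.35
tool_pos: [0.5674, 0.1865, -0.0216]
tcp_rot: [-3.136, 0.001, 1.506]
ft_force: [0.2, 0.2, -0.6]
width: 0.015
grasp_force: 108.3
```

```bash
python3 - <<'E'
from h import *
o=ctrl.get_obs();p=o["tool_pos"]; print(p,o["ft_force"])
plan([p[0],p[1],-.032],86.2)
cover()
K,T=cam("top"); im,d=ctrl.snapshot("top")
v,u=np.mgrid[0:480,0:640]; pc=np.stack([(u-K[0,2])/K[0,0]*d,(v-K[1,2])/K[1,1]*d,d,np.ones_like(d)],-1)@T.T
L=(pc[...,:3]-MC)@M.as_matrix()*1000; i=im.astype(int)
for z in (60,48): 
    m=(abs(L[...,0])<88)&(abs(L[...,1])<45)&(abs(L[...,2]-z)<5); q=L[m]; print(z,len(q),np.percentile(q,[2,50,98],axis=0) if len(q) else 0)
b=im[190:290,320:410]; cv2.imwrite("pics/bay.png",cv2.resize(b,None,fx=6,fy=6)[:,:,::-1])
E
```

```text
[ 0.5674  0.1865 -0.0216] [ 0.1643  0.1756 -0.6347]
plan [np.float64(0.5673909313897089), np.float64(0.18647857245246055), -0.032] shift [0.0001 0.0003 0.0518] turn [-0.0036  0.0008  0.0008]
strip x -75 [(-109, np.float64(205.0)), (-97, np.float64(191.0)), (-85, np.float64(143.0)), (-73, np.float64(95.0)), (-61, np.float64(71.0)), (-49, np.float64(34.0)), (-37, np.float64(28.0)), (-25, np.float64(26.0)), (-13, np.float64(27.0)), (-1, np.float64(26.0)), (11, np.float64(27.0)), (23, np.float64(26.0)), (35, np.float64(27.0)), (47, np.float64(34.0)), (59, np.float64(70.0)), (71, np.float64(76.0))]
strip x 75 [(-109, np.float64(204.0)), (-97, np.float64(190.0)), (-85, np.float64(143.0)), (-73, np.float64(98.0)), (-61, np.float64(70.0)), (-49, np.float64(39.0)), (-37, np.float64(37.0)), (-25, np.float64(27.0)), (-13, np.float64(26.0)), (-1, np.float64(27.0)), (11, np.float64(27.0)), (23, np.float64(26.0)), (35, np.float64(36.0)), (47, np.float64(40.0)), (59, np.float64(69.0)), (71, np.float64(76.0))]
60 64 [[-53.63   -23.8175  55.182 ]
 [-20.7293  -0.3889  60.2801]
 [ -8.4186  25.0335  64.5846]]
48 623 [[-59.2604 -34.3749  43.233 ]
 [-18.6058   0.0218  48.0533]
 [ 22.5688  33.2326  52.4915]]
```

View pics/bay.png

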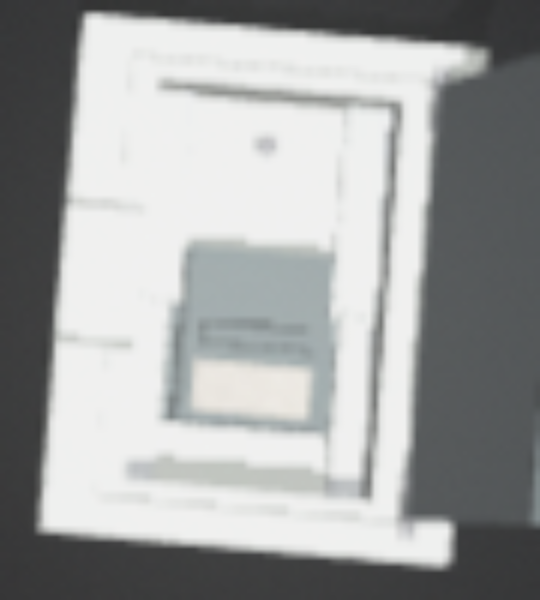

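The crop shows the cover open, the bay with the grey battery (185–335, 240–430), its ridge line near y=335 and the detent ball at (265,145). From depth, the battery centre is at meter x≈-18.5. Now lower and release the tool.

Call:
send_rows(
  targets=[
    [[0,0,0.04,0,0,0,-1],[0,0,0.057,0,0,0,-1],[0,0,0.057,0,0,0,-1],[0,0,0.057,0,0,0,0.1],[0,0,0.057,0,0,0,0.1]],
  ],
)

```text
clock: 8.95
tool_pos: [0.5702, 0.1863, -0.0283]
tcp_rot: [3.14, -0.0, 1.505]
ft_force: [0.0, -0.1, -0.4]
width: 0.0434
grasp_force: 0.0
```

Call:
send_rows(
  targets=[
    [[0,0,0,0,0,0,0.1],[0,0,0,0,0,0,0.1],[0,0,-0.2,0,0,0,0.1],[0,0,-0.45,0,0,0,0.1],[0,0,-0.7,0,0,0,-1]],
  ],
)

```text
clock: 9.45
tool_pos: [0.5693, 0.1862, 0.1124]
tcp_rot: [-3.141, 0.0, 1.505]
ft_force: [0.2, 0.4, -0.3]
width: 0.0335
grasp_force: 0.0
```

```bash
python3 - <<'E'
from h import *
plan(m2w([-45,0,112]),86.2); plan(m2w([-45,0,13.5]),86.2)
E
```

```text
plan [ 0.5021 -0.154   0.112 ] shift [-1.7195 -0.2224  0.0026] turn [-0.0006  0.0001  0.    ]
plan [ 0.5021 -0.154   0.0135] shift [-1.7194 -0.222   0.4951] turn [-0.0006  0.0001  0.    ]
```

Call:
send_rows(
  targets=[
    [[-0.25,-0.1,0,0,0,0,-1],[-0.5,-0.2,0,0,0,0,-1],[-0.75,-0.222,0,0,0,0,-1],[-0.95,-0.222,0,0,0,0,-1],[-0.95,-0.222,0,0,0,0,-1]],
  ],
)

```text
clock: 9.95
tool_pos: [0.5126, -0.005, 0.1112]
tcp_rot: [3.141, 0.001, 1.499]
ft_force: [0.6, 1.7, -0.4]
width: -0.0001
grasp_force: 0.0
```

Call:
send_rows(
  targets=[
    [[-0.25,0,0,0,0,0,-1],[-0.5,0,0,0,0,0,-1],[-0.7,0,0,0,0,0,-1],[-0.77,0,0,0,0,0,-1],[-0.77,0,0,0,0,0,-1]],
  ],
)

```text
clock: 10.45
tool_pos: [0.5027, -0.1551, 0.1107]
tcp_rot: [3.141, -0.0, 1.502]
ft_force: [-0.3, 1.3, 0.5]
width: -0.0004
grasp_force: 0.0
```

```bash
python3 - <<'E'
from h import *
plan(m2w([-45,0,13.5]),86.2)
o=ctrl.get_obs(); im,d=ctrl.snapshot("wrist"); c=ctrl.camera_info("wrist"); K,T=cam("wrist",o)
v,u=np.mgrid[0:480,0:640]; P=np.stack([(u-K[0,2])/K[0,0]*d,(v-K[1,2])/K[1,1]*d,d,np.ones_like(d)],-1)
pt=(P@c["mount"].T)[...,:3]*1000; L=((P@T.T)[...,:3]-MC)@M.as_matrix()*1000
f=(abs(pt[...,0])<14)&(abs(pt[...,1])<30)&(pt[...,2]>-62)&(pt[...,2]<-25); q=pt[f]; print("finger y",q[:,1].min(),q[:,1].max(),"zmax",q[:,2].max())
m=(abs(L[...,2]-60)<3)&(abs(L[...,0])<60)&(abs(L[...,1])<40); q=L[m]; print("ridge",len(q),np.percentile(q,[5,50,95],axis=0))
E
```

```text
plan [ 0.5021 -0.154   0.0135] shift [ 0.0052 -0.0032  0.4862] turn [ 0.0001 -0.     -0.0014]
finger y -14.219843250034513 13.066602973367106 zmax -37.739788535332245
ridge 1103 [[-27.2084 -21.909   58.4591]
 [-23.4684   1.9347  59.7402]
 [-19.7847  23.4726  60.7873]]
```

Call:
send_rows(
  targets=[
    [[0,-0.04,0,0,0,0,-1],[0.005,-0.04,0.2,0,0,0,-1],[0.005,-0.04,0.35,0,0,0,-1],[0.005,-0.04,0.48,0,0,0,-1],[0.005,-0.04,0.485,0,0,0,-1]],
  ],
)

```text
clock: 11.0
tool_pos: [0.4949, -0.1512, 0.0136]
tcp_rot: [3.141, 0.0, 1.507]
ft_force: [-0.6, 0.6, 0.6]
width: 0.0001
grasp_force: 0.0
```

Call:
send_rows(
  targets=[
    [[0,0.05,0,0,0,0,-1],[0,0.1,0,0,0,0,-1],[0,0.14,0,0,0,0,-1],[0,0.18,0,0,0,0,-1],[0,0.2,0,0,0,0,-1]],
  ],
)

```text
clock: 11.5
tool_pos: [0.5352, -0.1549, 0.0139]
tcp_rot: [-3.141, -0.0, 1.505]
ft_force: [-3.8, 0.4, 4.4]
width: 0.0
grasp_force: 2.5
```

```bash
python3 - <<'E'
from h import *
o=ctrl.get_obs(); print(o["ft_force"],(o["tool_pos"]-MC)@M.as_matrix()*1000)
plan(m2w([30,0,13.5]),86.2)
E
```

```text
[-3.8345  0.4401  4.417 ] [-11.912    1.273   13.8906]
plan [ 0.5769 -0.159   0.0135] shift [-0.0065  0.2096  0.0019] turn [-0.0002 -0.0001  0.0004]
```

Call:
send_rows(
  targets=[
    [[0,0.04,0,0,0,0,-1],[0,0.08,0,0,0,0,-1],[0,0.12,0,0,0,0,-1],[0,0.16,0,0,0,0,-1],[0,0.19,0,0,0,0,-1]],
  ],
)

```text
clock: 12.0
tool_pos: [0.5732, -0.1576, 0.0139]
tcp_rot: [3.142, -0.0, 1.505]
ft_force: [-3.2, 1.5, 3.7]
width: 0.0
grasp_force: 2.2
```

```bash
cat >> h.py <<'E'
def batt():
    o=ctrl.get_obs(); print(o["ft_force"],"tcp in meter",(o["tool_pos"]-MC)@M.as_matrix()*1000)
    im,d=ctrl.snapshot("wrist"); K,T=cam("wrist",o)
    v,u=np.mgrid[0:480,0:640]; P=np.stack([(u-K[0,2])/K[0,0]*d,(v-K[1,2])/K[1,1]*d,d,np.ones_like(d)],-1); L=((P@T.T)[...,:3]-MC)@M.as_matrix()*1000
    for n,z in (("ridge",60),("top",48)):
        m=(abs(L[...,2]-z)<3)&(abs(L[...,0])<110)&(abs(L[...,1])<32); q=L[m]; print(n,len(q),np.percentile(q,[2,50,98],axis=0)[:,:2].tolist())
    return im
E
python3 - <<'E'
from h import *
batt()
E
```

```text
[-3.1904  1.5041  3.7354] tcp in meter [26.1704  1.0942 13.9047]
ridge 4313 [[-93.35397918651138, -29.122627266172646], [41.00487765575639, 7.143448454860356], [87.69167944661125, 28.2286845007691]]
top 19831 [[-93.05302243183178, -18.10183432019373], [51.10400946992782, 14.263271755162672], [87.35617573434804, 31.622177327438838]]
```

Call:
send_rows(
  targets=[
    [[0,0.015,0,0,0,0,-1],[0,0.03,0,0,0,0,-1],[0,0.04,0,0,0,0,-1],[0,0.045,0,0,0,0,-1]],
  ],
)

```text
clock: 12.45
tool_pos: [0.5781, -0.158, 0.0136]
tcp_rot: [-3.133, -0.001, 1.505]
ft_force: [-19.4, -0.8, 10.7]
width: 0.0001
grasp_force: 11.6
```

Call:
send_rows(
  targets=[
    [[0,0.005,0,0,0,0,-1],[0,0.01,0,0,0,0,-1]],
  ],
)

```text
clock: 12.65
tool_pos: [0.5782, -0.158, 0.0135]
tcp_rot: [-3.129, -0.001, 1.505]
ft_force: [-28.7, -0.8, 16.3]
width: -0.0006
grasp_force: 16.4
```

```bash
python3 - <<'E'
from h import *
batt()
E
```

```text
[-28.699   -0.7731  16.2755] tcp in meter [31.1546  1.0374 13.5072]
ridge 3340 [[-93.15910113393618, -29.9939815333707], [47.3910149778766, 8.872469563831148], [87.62626815617979, 28.77346178573115]]
top 19509 [[-93.08283833111923, -17.851993315273692], [55.034109665612306, 14.145220579713769], [87.10859204093492, 31.57892427212343]]
```

Stopped hard at 28 N, well over the detent's 5–8 N. I'll back off, lift and measure the battery from above.

Call:
send_rows(
  targets=[
    [[0,-0.06,0,0,0,0,-1],[0,-0.1,0,0,0,0,-1],[0,-0.1,-0.2,0,0,0,-1],[0,-0.1,-0.45,0,0,0,-1],[0.3,-0.1,-0.6,0,0,0,-1]],
  ],
)

```text
clock: 13.2
tool_pos: [0.5685, -0.1164, 0.1303]
tcp_rot: [3.134, 0.003, 1.499]
ft_force: [1.8, 0.6, 0.1]
width: -0.0001
grasp_force: 0.0
```

Call:
send_rows(
  targets=[
    [[0.2,-0.2,0,0,0,0,-1],[0.4,-0.4,0,0,0,0,-1],[0.6,-0.6,0,0,0,0,-1],[0.8,-0.8,0,0,0,0,-1],[0.8,-0.8,0,0,0,0,-1]],
  ],
)

```text
clock: 13.7
tool_pos: [0.415, 0.0599, 0.1264]
tcp_rot: [3.141, -0.001, 1.506]
ft_force: [0.2, -0.6, -0.5]
width: -0.0002
grasp_force: 0.0
```

```bash
python3 - <<'E'
from h import *
cover()
K,T=cam("top"); Q=[]
for k in range(4):
    im,d=ctrl.snapshot("top"); v,u=np.mgrid[0:480,0:640]; pc=np.stack([(u-K[0,2])/K[0,0]*d,(v-K[1,2])/K[1,1]*d,d,np.ones_like(d)],-1)@T.T
    Q.append((pc[...,:3]-MC)@M.as_matrix()*1000)
L=np.median(Q,axis=0)
for n,z,c in (("ridge",60,4),("top",48,4)):
    m=(abs(L[...,2]-z)<c)&(abs(L[...,0])<100)&(abs(L[...,1])<20); q=L[m]; print(n,len(q),np.percentile(q,[2,50,98],axis=0)[:,:2].tolist())
mid=[(int(x),np.median(L[...,2][(abs(L[...,1])<10)&(abs(L[...,0]-x)<2.5)]).round(0)) for x in range(-96,112,4)]; print(mid)
g=L[(L[...,0]>-140)&(L[...,0]<140)&(abs(L[...,1]-75)<6)&(abs(L[...,2]-76)<5)]; print("meter x extent",g[:,0].min(),g[:,0].max())
# tool
q=L[(abs(L[...,0])<60)&(L[...,1]>100)&(L[...,1]<450)&(L[...,2]>5)&(L[...,2]<60)]; print("tool",q.min(0),q.max(0)); 
bl=q[q[:,1]<q[:,1].min()+30]; print("tip z",np.median(bl[:,2]),"handle top",np.median(q[q[:,1]>q[:,1].max()-60][:,2]))
cv2.imwrite("pics/fin.png",cv2.resize(im[170:340,170:420],None,fx=3.1,fy=3.1)[:,:,::-1])
E
```

```text
strip x -75 [(-109, np.float64(205.0)), (-97, np.float64(190.0)), (-85, np.float64(145.0)), (-73, np.float64(96.0)), (-61, np.float64(71.0)), (-49, np.float64(35.0)), (-37, np.float64(29.0)), (-25, np.float64(26.0)), (-13, np.float64(26.0)), (-1, np.float64(27.0)), (11, np.float64(26.0)), (23, np.float64(26.0)), (35, np.float64(27.0)), (47, np.float64(35.0)), (59, np.float64(70.0)), (71, np.float64(76.0))]
strip x 75 [(-109, np.float64(205.0)), (-97, np.float64(189.0)), (-85, np.float64(144.0)), (-73, np.float64(97.0)), (-61, np.float64(72.0)), (-49, np.float64(40.0)), (-37, np.float64(41.0)), (-25, np.float64(49.0)), (-13, np.float64(48.0)), (-1, np.float64(48.0)), (11, np.float64(49.0)), (23, np.float64(50.0)), (35, np.float64(41.0)), (47, np.float64(39.0)), (59, np.float64(71.0)), (71, np.float64(75.0))]
ridge 55 [[46.06497335825774, -19.657924217428757], [50.336085244851965, -1.203791244468939], [90.43200164884966, 19.57872222120789]]
top 382 [[11.676326227394735, -19.211246296653282], [45.757425122296155, 0.391944648907412], [89.39491697034843, 19.22240818652613]]
[(-96, np.floa
[... 727 characters left out ...]
24, np.float64(48.0)), (28, np.float64(49.0)), (32, np.float64(48.0)), (36, np.float64(49.0)), (40, np.float64(48.0)), (44, np.float64(49.0)), (48, np.float64(60.0)), (52, np.float64(60.0)), (56, np.float64(49.0)), (60, np.float64(49.0)), (64, np.float64(49.0)), (68, np.float64(49.0)), (72, np.float64(49.0)), (76, np.float64(48.0)), (80, np.float64(48.0)), (84, np.float64(49.0)), (88, np.float64(51.0)), (92, np.float64(68.0)), (96, np.float64(72.0)), (100, np.float64(76.0)), (104, np.float64(76.0)), (108, np.float64(76.0))]
meter x extent -113.19208262376833 114.99248497672933
tool [-56.5761 124.2664   5.024 ] [ 58.0744 441.5452  25.0548]
tip z 5.544609028640901 handle top 18.265943220133693
```

View pics/fin.png

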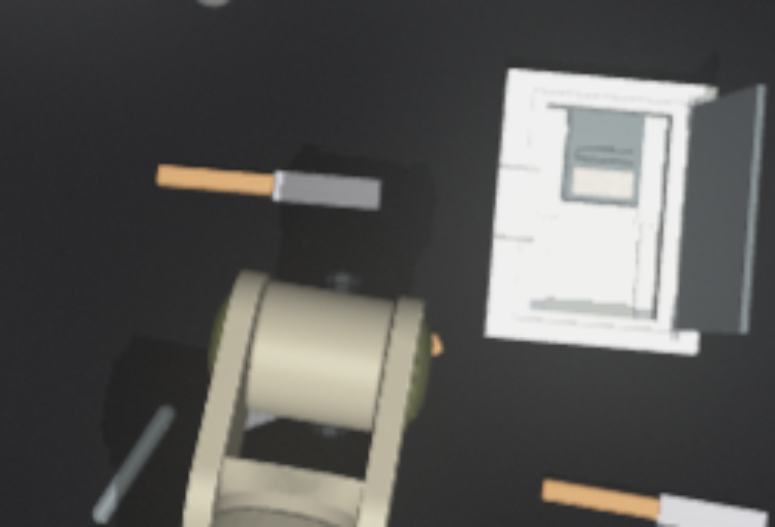

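The picture shows the battery flush against the far end of the bay (565–645, 108–205). The cover is leaning back and the pry tool lies flat on the bench (160–380, 165–208). The gripper is clear of everything. Measurements agree: ridge at x≈50, battery spanning 10–90 mm and handle top at 18 mm. Handing in.

```bash
python3 -c "
from plant import ctrl
print(ctrl.sign_off())"
```

```text
the job is handed in; nothing more can be done
None
```

Job handed in at about 14 s, with no verdict returned: by my measurements the cover stands open at about 1.8 rad, the battery is home against its end stop, the pry tool lies flat on the bench, and nothing else was touched.

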